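# Top up and gauge-check a water-filter pressure tank

### The arm

A 6-joint arm with a two-finger parallel gripper is mounted at the origin on a cart in front of the work surface, level with it; the furniture and walls round the work are solid. World frame = base frame: x ahead of the robot, y to its left, z up, the work surface at z = 0. Lengths are in m, angles in rad, forces in N, time in s.
With the tool pointing down it reaches from about 0.375 to 0.975 m from the base axis. Payload 3.8 kg.
Tool frame: the origin (TCP) lies midway between the tips of the shut fingers; the grasp point (between the pads) lies 19 mm behind it; z points along the fingers, y is the direction in which the jaws open and shut (so a half turn about z gives the same grasp; the last joint's range is limited). The gripper opens to 85 mm and grips with 20 to 120 N. Pads are 22 mm wide; open, the fingers measure 114 mm over their backs; the gripper's body (76 mm by 85 mm) begins 54 mm behind the grasp point. The pads swing forward as they close: fully open they stand 13 mm farther back than shut.
Start: joints at [-1.38, 0.264, 1.604, -0, 1.274, -0.037], TCP at [0.152, -0.658, 0.208] pointing down, gripper open.
Joint ranges: [-2.63, 2.63], [-0.94, 2.18], [0.31, 2.57], [-1.31, 4.45], [0, 2.66], [-2.55, 2.55]. Speed limits (rad/s): [2.57, 2.57, 3.14, 3.14, 3.14, 3.14].

### API

Orientations are given as a rotation vector (axis times angle).
In Python, from workcell import bot gives the robot as it stands.
- The arm moves only by the tool drive_tool, never from a script. Its argument "deltas" is a list of rows, each an object with "hand": the opening, from 0 (shut) to 1 (fully open); "offset": the shift along the world's x, y, z in cm, a list of three; "angular": the turn, a rotation vector about the world's x, y, z in degrees, a list of three. A call has 1 to 8 rows; each row is the pose to reach, as a shift and turn from the pose commanded when the call began; what a row does not reach only later rows make up. A row lasts 1/8 s, in which the tool goes at most 62.5 mm and 10.7 degrees, less where a joint would pass 70% of its speed; a pose out of reach is approached as far as the arm can. A call with a gripper value outside its range is refused whole. The fingers move at their own pace and stop on an object; "force" is the grip in N (left out, the last holds). Time passes only in rows, so rows that repeat a pose let the fingers close. It gives the time, the measured TCP pose, the force and the opening at its end, in the units of the state.
- bot.read_state(): the state, without advancing time (a new reading comes with each control period).
- bot.read_camera(name): name is "scene" or "top" or "wrist"; returns a dict with "frame" (384x512x3 uint8, blue, green, red), "mtx" (3x3 intrinsics, pixels), "R" (3x3) and "t" (3): a world point X has camera coordinates R X + t. Camera axes: x right, y down, z forward; pixel columns grow to the right and rows downward; lengths in m; the calibration is good to about 2 mm. The wrist camera is an equidistant fisheye: a pixel r from the principal point sees the ray r / f radians off the axis. A picture is of the moment at which its call begins. There is no depth.
- bot.finish_job(): hands the job in, once; it reports no verdict.
The state is a dict: "time": time; "q": joint angles; "joint_vel": joint speeds; "joint_torque": joint torques, N m; "tool_pos": TCP position; "tcp_rot": TCP orientation; "wrist_force": force on the tool from outside, world axes, zero at the start; "torque": the same for the moment, N m; "width": opening from 0.0 (shut) to 1.0 (fully open).
Only numpy, scipy, OpenCV 4.12 (cv2) and the standard library are available. Lean on these libraries where they do the work, as an engineer would, in place of code of your own. Each camera call takes 0.05 s, during which the arm holds its last target. There are 200 camera calls.

### The job

The small blue pressure tank of the under-sink water filter needs its air charge topped up and checked. Pump its red-gripped hand lever through three full strokes, each time all the way down to the stop and all the way back up; then take the orange pressure gauge out of its black stand and push its chuck squarely onto the tank's slanting brass air valve, with the gauge in line with the valve stem and the sprung chuck pressed in lightly, to about half its travel and not bottomed out. Finish while holding the gauge there, pressed on and still, for the reading (do not let go), and leave the mug, tumbler and biscuit where they are.

Things in the scene. Friction and masses are not known exactly. Their poses are not given: they have to be found in the camera images.
- tank: Blue lying steel cylinder with domed ends, 110 mm diameter, 280 mm long along its y, top at 122 mm; fixed. Origin on the worktop under its middle, z up. On top a lever pump (x +-28, y -41 to 71, up to 213 mm high, fulcrum at y -22, height 200). The air valve is near its -y end, on its -x side, which faces the robot; a brass water stub at +y to y 159.
- pump_lever (a joint): Pump lever angle: 0 at its raised rest (the lever rises at 0.45 rad towards the tank's +y), 0.65 pushed right down to its stop (0.20 rad below level). A spring returns it; pushing down at the grip takes about 2 N at the top and 8 N at the stop.
- lever_grip (a point): Point on the axis of the lever's red round grip (24 mm diameter, 66 mm long), 145 mm from the hinge, which runs along the tank's x through tank-frame (0, -22, 200) mm. Push it down from above with closed fingers; 35 mm or more stays free under it. Close behind stands the microwave (front x 0.585, y -0.09 to 0.41, 0.26 high): keep a wide gripper lengthwise along the tank.
- air_valve: Brass tyre-type valve with a red ring at its foot, on the tank's shoulder (tank frame x -33, y -88 mm), rigid. Origin at the centre of the stem's tip, 142 mm above the worktop; z outward along the stem, which leans 0.42 rad from vertical towards the tank's -x; y as the tank's y. Stem 10 mm diameter, free for 18 mm below the tip, then a 21 mm collar.
- gauge: Pressure gauge, 98 mm long, 0.2 kg, upright in its stand. Origin at the centre of the chuck mouth (lower end, unpressed), z up its axis. Steel chuck 25 mm diameter to z 24, flange 36 mm diameter at z 40 to 46 (hangs by it), orange case 28 (x) by 40 mm (y), z 52 to 98, white dial on -x. Grip the case's flat sides across y (40 mm), centre z 75.
- gauge_chuck (a joint): How far the sprung chuck sleeve is pushed into the gauge: 0 free, 0.010 m bottomed. Spring: about 0.8 N to start, then 1 N per mm. The dial needle swings up as it goes in.
- chuck_seat (a point): Centre of the seat inside the chuck, 10 mm up from its mouth: this comes to rest on the valve's tip. The socket below it is 18 mm wide and 10 mm deep.
- gauge_stand: Black heavy block 80 x 88 x 50 mm, which does not move; origin on the worktop under its centre. In its top a round bore 30 mm wide, 46 mm deep, 10 mm from the centre towards its +y, in which the gauge's chuck stands; two small dust caps stand near its -y edge, 10 mm high.
- mug: White mug with red bands, 83 x 120 x 101 mm with its handle; origin under its centre. Leave alone.
- tumbler: Clear drinking glass, 84 mm diameter, 87 mm high; origin under its centre. Leave alone.
- biscuit: Orange and green film-wrapped biscuit lying flat, 66 x 140 x 14 mm; origin under its centre. Leave alone.
Things that resemble listed ones, but are neither listed nor needed, are in the scene too. There is more than one size of the gauge; the job needs the smaller.

How it is judged:
On the way, in this order (a step that is already met when the one before it is completed fails the run):
1. lever pushed fully down, first stroke (value of joint pump_lever above 0.57 rad).
2. lever back up (value of joint pump_lever below 0.08 rad).
3. lever pushed fully down, second stroke (value of joint pump_lever above 0.57 rad).
4. lever back up (value of joint pump_lever below 0.08 rad).
5. lever pushed fully down, third stroke (value of joint pump_lever above 0.57 rad).
6. lever back up (value of joint pump_lever below 0.08 rad).
7. gauge taken clear of its stand, in the fingers (distance between gauge and gauge_stand above 0.07 m and contact force between gauge and gauge_stand below 0.1 N and contact force between gauge and the fingers above 1 N), for 0.1 s.
At the end, for the whole second after the job is handed in: Fingers hold the gauge still, clear of its stand: chuck seat within 6 mm of the valve tip, axes within 0.13 rad, chuck pushed in 2 to 9 mm of its 10 mm, force on the valve 1.5 to 15 N; pump lever back up (below 0.08 rad) (distance between chuck_seat and air_valve below 0.006 m and angle between the z axis of gauge and the z axis of air_valve, either way round below 0.13 rad and value of joint gauge_chuck between 0.002 and 0.009 m and contact force between gauge and air_valve between 1.5 and 15 N and contact force between gauge and the fingers above 1 N and contact force between gauge and gauge_stand below 0.1 N and linear speed of gauge below 0.02 m/s and value of joint pump_lever below 0.08 rad); the arm keeps its last pose, push and grip.
It fails at once if the gauge was rammed against the tank or valve (over 25 N) (contact force between gauge and tank above 25 N).
It fails at once if the mug, tumbler or biscuit was moved by more than 20 mm (distance of any of mug, tumbler, biscuit from where it was at the start of the episode above 0.02 m).
It also fails if it takes over 72 s, if anything falls off the work surface, if the arm or the gripper's body presses on something with over 40 N, if the wrist force passes 120 N, or if a joint passes its speed limit or range.

## Working session

There is one attempt and no reset: what is moved stays moved. The work goes in short steps, Python scripts to look and compute and a tool call to move; the robot and the scene stay as the last step left them, time stands still between calls to the robot, and variables do not carry over. Pictures are saved under pics/ and viewed, about 8 in all and at most 12, crops included, and the job is handed in when it is done.

Besides the shell and the picture viewer there is one more tool, called after "Request:" by a JSON object that holds its "name" and its "arguments", one argument or row to a line. drive_tool: Moves the arm, as the interface text tells. Its arguments: {"type":"object","properties":{"deltas":{"type":"array"},"force":{"type":"number"}},"required":["deltas"]}

```bash
mkdir -p pics
cat > h.py <<'E'
import numpy as np, cv2
from workcell import bot
def cam(n,save=None):
    c=bot.read_camera(n)
    if save: cv2.imwrite('pics/'+save,c['frame'])
    return c
def ray(c,u,v):
    K=np.array(c['mtx']);R=np.array(c['R']);t=np.array(c['t'])
    d=np.linalg.inv(K)@[u,v,1.]
    return -R.T@t, R.T@d
def plane(c,u,v,z):
    o,d=ray(c,u,v); return o+d*(z-o[2])/d[2]
def proj(c,X):
    p=np.array(c['mtx'])@(np.array(c['R'])@np.array(X)+np.array(c['t'])); return p[:2]/p[2]
def tri(c1,p1,c2,p2):
    o1,d1=ray(c1,*p1);o2,d2=ray(c2,*p2)
    s=np.linalg.lstsq(np.c_[d1,-d2],o2-o1,rcond=None)[0]
    a,b=o1+s[0]*d1,o2+s[1]*d2
    return (a+b)/2,np.linalg.norm(a-b)
E
python3 - <<'E'
from h import *
import pickle
D={n:cam(n) for n in ('scene','top')}
pickle.dump(D,open('d0.pkl','wb'))
for n,c in D.items():
    print(n,np.round(c['mtx'],1).tolist(),np.round(-np.array(c['R']).T@np.array(c['t']),3))
    cv2.imwrite(f'pics/{n}0.png',cv2.resize(c['frame'],(800,600),interpolation=cv2.INTER_CUBIC))
s=bot.read_state();print(s)
E
```

```text
scene [[479.7, 0.0, 259.6], [0.0, 479.7, 195.1], [0.0, 0.0, 1.0]] [-0.198  0.723  1.113]
top [[350.7, 0.0, 259.0], [0.0, 350.7, 193.3], [0.0, 0.0, 1.0]] [ 0.376 -0.034  1.327]
{'time': 0.1, 'q': array([-1.37988968e+00,  2.64668066e-01,  1.60525324e+00, -4.09630381e-06,
        1.27369311e+00, -3.69079292e-02]), 'joint_vel': array([ 0.00112864, -0.00173196, -0.00239075,  0.00034338,  0.00087411,
       -0.00271256]), 'joint_torque': array([ 6.91614787e-04, -5.16707826e+01, -3.68590343e+01, -1.63402194e-05,
        6.34375130e-03,  2.71636043e-05]), 'tool_pos': array([ 0.15230476, -0.65686322,  0.2071846 ]), 'tcp_rot': array([-3.11923117e+00, -3.56849747e-01,  2.50262721e-04]), 'wrist_force': array([-0.78212427, -0.67368561,  0.20044131]), 'torque': array([-0.01467905, -0.01673164,  0.01894902]), 'width': 0.9960459899440621}
```

View pics/scene0.png

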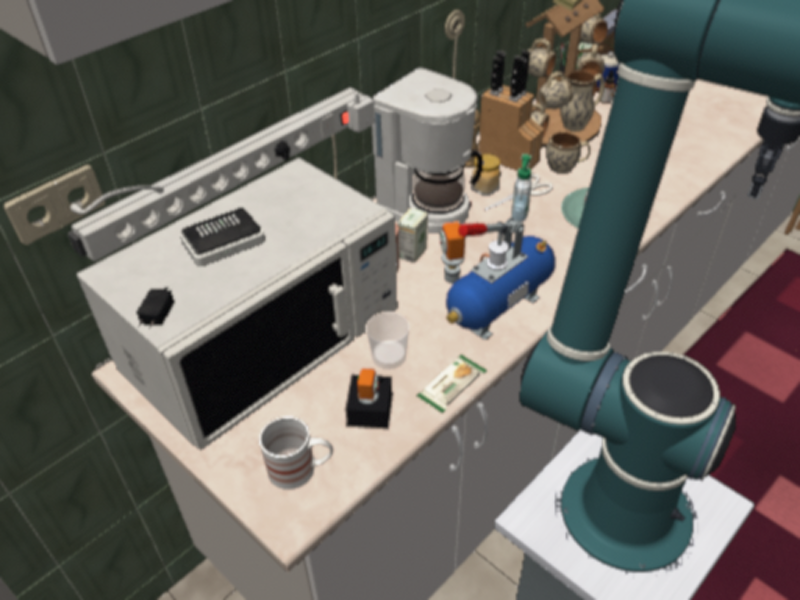

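View pics/top0.png

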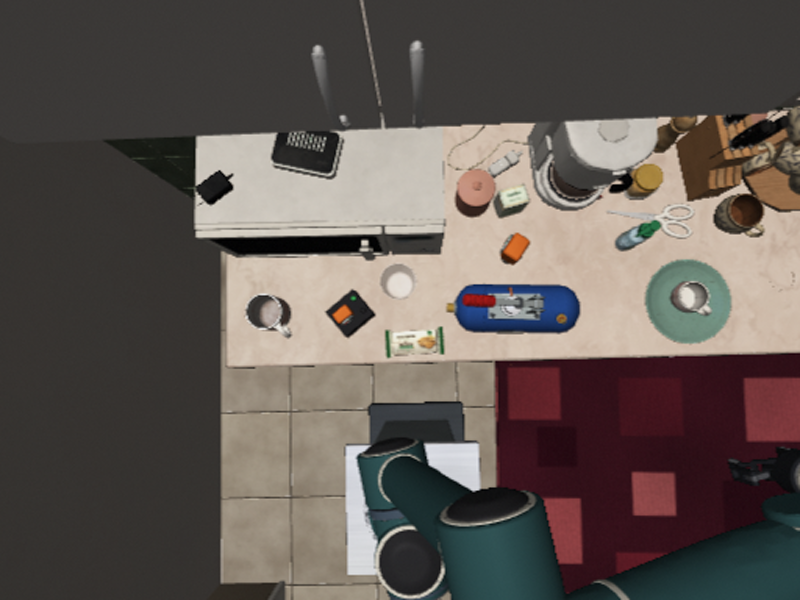

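Run:
```python
from h import *
import pickle
D=pickle.load(open('d0.pkl','rb'))
def blobs(c,lo,hi,n,amin=15):
    h=cv2.cvtColor(c['frame'],cv2.COLOR_BGR2HSV)
    m=cv2.inRange(h,np.array(lo),np.array(hi))
    k,l,s,ce=cv2.connectedComponentsWithStats(m)
    for i in range(1,k):
        if s[i,4]>=amin:
            r=cv2.minAreaRect(np.argwhere(l==i)[:,::-1].astype(np.float32))
            print(n,s[i].tolist(),np.round(ce[i],1),'rect',np.round(r[0],1),np.round(r[1],1),round(r[2],1))
for n,c in D.items():
    blobs(c,(4,150,110),(16,255,255),n+' orange')
    blobs(c,(0,170,80),(3,255,255),n+' red',20)
    blobs(c,(105,120,50),(125,255,255),n+' blue',200)
    if n=='top': blobs(c,(0,0,0),(179,255,45),n+' black',300)
t=D['top'];s=D['scene']
a=cv2.resize(t['frame'][165:235,190:390],(800,280),interpolation=cv2.INTER_CUBIC)
b=cv2.resize(s['frame'][130:280,210:370],(330,310),interpolation=cv2.INTER_CUBIC)
b=cv2.resize(s['frame'][225:280,210:265],(310,310),interpolation=cv2.INTER_CUBIC)
b2=cv2.resize(s['frame'][130:220,270:370],(344,310),interpolation=cv2.INTER_CUBIC)
im=np.zeros((590,800,3),np.uint8);im[:280]=a;im[280:,:310]=b;im[280:,320:664]=b2
cv2.imwrite('pics/c1.png',im)
```

```text
scene orange [284, 142, 14, 23, 144] [289.6 149.7] rect [291.  152.7] [21.3 12.4] 82.4
scene orange [229, 236, 11, 19, 155] [233.6 244.4] rect [233.2 244.8] [ 9.4 18.4] 11.3
scene red [294, 144, 17, 7, 91] [301.6 146.4] rect [302. 147.] [ 6. 16.] 90.0
scene blue [287, 152, 67, 58, 1545] [318.8 183.2] rect [320.5 179.4] [33.8 73.7] 54.0
top orange [322, 149, 17, 18, 174] [330.1 157.6] rect [330.3 157.5] [11.1 15.5] 33.7
top orange [213, 195, 12, 12, 85] [218.5 200.5] rect [218.4 200.5] [ 7.6 11.2] 53.1
top red [297, 189, 20, 7, 121] [306.7 191.7] rect [306.5 192. ] [ 6. 19.] 90.0
top blue [292, 182, 78, 30, 1360] [332.9 197.7] rect [330.5 196.5] [29. 77.] 90.0
top black [467, 74, 40, 21, 355] [486.   84.3] rect [485.7  84.4] [11.2 41.1] 63.4
top black [174, 84, 43, 26, 647] [196.1  97.3] rect [195.2  93.9] [39.  25.5] 11.9
top black [66, 87, 59, 41, 1202] [104.1 100.9] rect [ 95. 107.] [40. 58.] 90.0
top black [134, 151, 111, 12, 1004] [189.9 156.2] rect [189.  156.4] [ 10.5 109.9] 88.9
top black [209, 186, 31, 29, 318] [226.1 200.2] rect [223.9 200.2] [21.  22.4] 50.2
top black [233, 269, 105, 69, 2560] [281.7 303.9] rect [283.8 304.2] [100.6  54.3] 43.2
top black [343, 273, 27, 27, 658] [356.3 285.5] rect [356. 286.] [26. 26.] 90.0
top black [422, 280, 36, 39, 676] [440.3 297.7] rect [439.7 298.5] [38.9 31.2] 28.3
top black [387, 286, 125, 93, 3271] [469.4 329.7] rect [449.2 329. ] [ 59.7 144.7] 70.3
top black [331, 315, 62, 69, 673] [361.2 361.4] rect [355.2 355.7] [83.2 30.5] 52.8
top black [243, 329, 39, 51, 1214] [262.7 359.2] rect [263.4 358.1] [39.5 43.1] 37.9
```

View pics/c1.png

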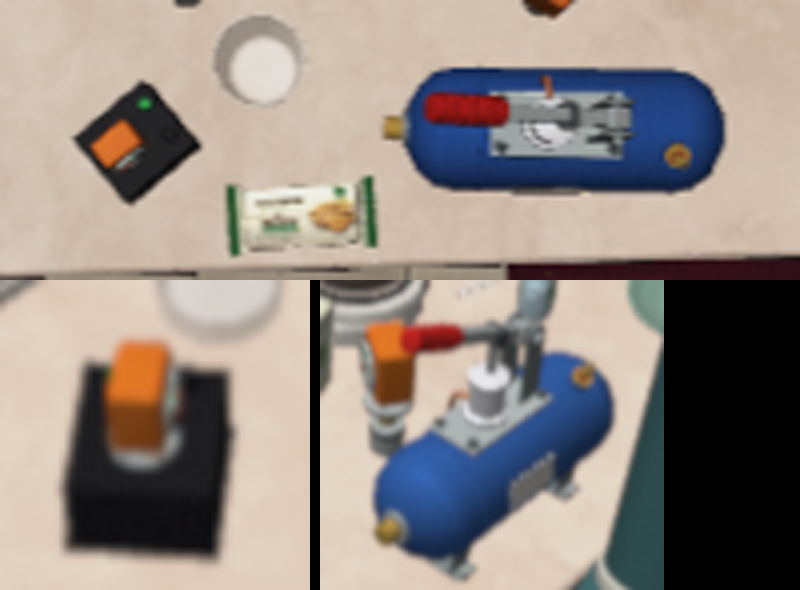

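Run:
```python
from h import *
import pickle
D=pickle.load(open('d0.pkl','rb'));t=D['top'];s=D['scene']
r=np.round
print('valve',tri(t,(359.2,203.8),s,(347,157.6)), plane(t,359.2,203.8,.142))
print('grip',tri(t,(306.5,192),s,(302,147)),plane(t,306.5,192,.263))
print('stub',plane(t,286.3,196.7,.067))
# tank outline: blue edges per column, at axis height
h=cv2.cvtColor(t['frame'],cv2.COLOR_BGR2HSV);m=cv2.inRange(h,(100,100,40),(128,255,255))
P=[]
for u in range(308,358,4):
    v=np.where(m[:,u])[0]; a,b=plane(t,u,v.min()-.5,.067),plane(t,u,v.max()+.5,.067); P.append((a+b)/2); 
P=np.array(P);f=np.polyfit(P[:,1],P[:,0],1);print('axis x=',f,'width',a[0]-b[0])
c=np.array([[145,82],[200,147],[131,203],[76,137]])/4+[190,165]
Q=np.array([plane(t,*p,.05) for p in c]);print('stand',r(Q,3).tolist(),r(Q.mean(0),3),[r(np.linalg.norm(Q[i]-Q[i-1]),3) for i in range(4)])
y=Q[2]+Q[3]-Q[0]-Q[1];y/=np.linalg.norm(y);print('yaw y',np.degrees(np.arctan2(y[1],y[0])),'bore',Q.mean(0)+.01*y)
print('gauge top',plane(t,218.4,200.5,.108), tri(t,(218.4,200.5),s,(230+4.5,238)))
```

```text
valve (array([ 0.43026099, -0.33788654,  0.1240069 ]), np.float64(0.000602419318308472)) [ 0.42968056 -0.33316755  0.142     ]
grip (array([ 0.46573235, -0.14554055,  0.25979191]), np.float64(0.0027321362095334913)) [ 0.46437791 -0.14603196  0.263     ]
stub [ 0.46589638 -0.0936499   0.067     ]
axis x= [0.04329146 0.47269132] width 0.10374116474779815
stand [[0.515, 0.124, 0.05], [0.453, 0.075, 0.05], [0.404, 0.139, 0.05], [0.466, 0.189, 0.05]] [0.46  0.132 0.05 ] [np.float64(0.081), np.float64(0.079), np.float64(0.081), np.float64(0.079)]
yaw y 127.36167020967278 bore [0.45343876 0.13974339 0.05      ]
gauge top [0.45642249 0.14561481 0.108     ] (array([0.45668509, 0.14503178, 0.11665763]), np.float64(0.0021539177443733624))
```

Request:
{"name": "drive_tool", "arguments": {
  "deltas": [
    {"hand": 0, "offset": [0, 0, 6], "angular": [0, 0, 0]},
    {"hand": 0, "offset": [3, 5, 10], "angular": [0, 0, -3]},
    {"hand": 0, "offset": [6, 10, 13], "angular": [0, 0, -6]},
    {"hand": 0, "offset": [9, 15, 14], "angular": [0, 0, -9]},
    {"hand": 0, "offset": [12, 20, 14], "angular": [0, 0, -12]},
    {"hand": 0, "offset": [15, 25, 14], "angular": [0, 0, -15]},
    {"hand": 0, "offset": [18.2, 30, 14], "angular": [0, 0, -15]},
    {"hand": 0, "offset": [21.2, 35, 14], "angular": [0, 0, -15]}
  ]
}}

```text
time: 1.1
tool_pos: [0.365, -0.3056, 0.348]
tcp_rot: [-3.141, 0.054, -0.0]
wrist_force: [1.7, -0.4, 0.2]
width: 0.003
```

Request:
{"name": "drive_tool", "arguments": {
  "deltas": [
    {"hand": 0, "offset": [3, 5, 0], "angular": [0, 0, 0]},
    {"hand": 0, "offset": [6, 10, 0], "angular": [0, 0, 0]},
    {"hand": 0, "offset": [10, 16.5, 0], "angular": [0, 0, 0]},
    {"hand": 0, "offset": [10.2, 16.8, 0], "angular": [0, 0, 0]},
    {"hand": 0, "offset": [10.2, 16.8, 0], "angular": [0, 0, 0]}
  ]
}}

```text
time: 1.72
tool_pos: [0.4665, -0.1389, 0.3479]
tcp_rot: [3.141, -0.049, -0.002]
wrist_force: [-0.0, -1.1, 0.6]
width: -0.003
```

Run:
```python
from h import *
s=bot.read_state();print(s['time'],s['tool_pos'],s['tcp_rot'],s['width'],s['q'],s['wrist_force'])
import pickle
D={n:cam(n) for n in ('wrist','scene','top')};pickle.dump(D,open('d1.pkl','wb'))
cv2.imwrite('pics/w1.png',cv2.resize(D['wrist']['frame'],(800,600)));c=D['wrist'];print(c['mtx'],-c['R'].T@c['t'])
```

```text
1.725 [ 0.46646971 -0.13893569  0.34788162] [ 3.14095276e+00 -4.94130104e-02 -1.91737928e-03] -0.0029205258956842457 [-3.40181799e-01 -1.53616043e-01  1.79138687e+00 -6.28098747e-04
  1.50489898e+00  1.26211734e+00] [-0.02747733 -1.06064573  0.55522571]
[[297.31863964   0.         256.91167613]
 [  0.         297.31863964 184.33810825]
 [  0.           0.           1.        ]] [ 0.53717541 -0.1411519   0.51330942]
```

View pics/w1.png

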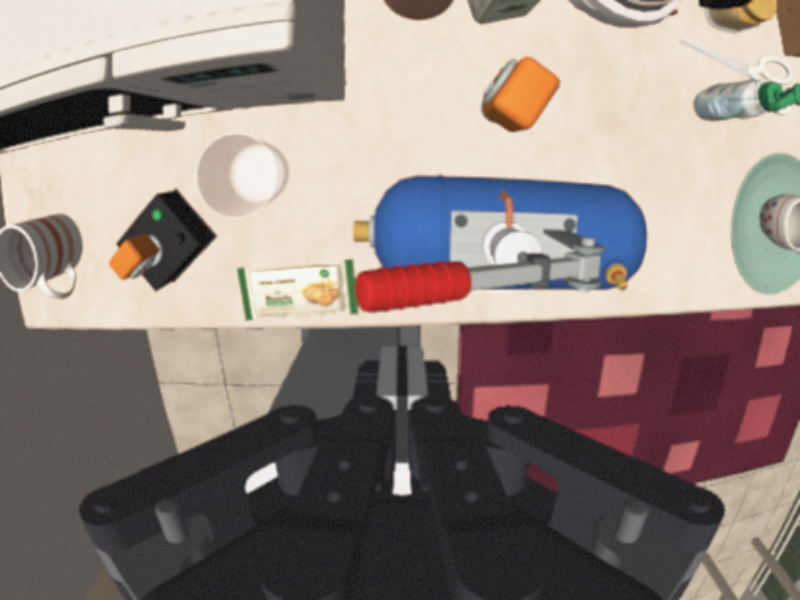

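```bash
cat >> h.py <<'E'
def fray(c,u,v):
    K=np.array(c['mtx']);R=np.array(c['R']);t=np.array(c['t'])
    a=np.array([(u-K[0,2])/K[0,0],(v-K[1,2])/K[1,1]]);r=np.linalg.norm(a)
    return -R.T@t, R.T@np.r_[a/r*np.sin(r),np.cos(r)]
def fplane(c,u,v,z):
    o,d=fray(c,u,v); return np.round(o+d*(z-o[2])/d[2],4)
def tri2(o1,d1,o2,d2):
    s=np.linalg.lstsq(np.c_[d1,-d2],o2-o1,rcond=None)[0]
    return np.round((o1+s[0]*d1+o2+s[1]*d2)/2,4),np.linalg.norm(o1+s[0]*d1-o2-s[1]*d2)
E
python3 - <<'E'
from h import *
import pickle
D=pickle.load(open('d1.pkl','rb'));c=D['wrist'];k=1/1.5625
for n,u,v,z in [('grip',412,288,.263),('valvetip',621,284,.142),('valvebase',615,268,.122),('stub',357,231,.067),('case',131,259,.108),('hinge',590,262,.2)]:
    print(n,fplane(c,u*k,v*k,z))
print(tri2(*ray(D['top'],359.2,203.8),*fray(c,617*k,275*k)))
f=cv2.resize(c['frame'][150:210,370:430],(500,500),interpolation=cv2.INTER_CUBIC);cv2.imwrite('pics/wv.png',f)
E
```

```text
grip [ 0.465  -0.1447  0.263 ]
valvetip [ 0.428  -0.3347  0.142 ]
valvebase [ 0.4378 -0.3371  0.122 ]
stub [ 0.4679 -0.0956  0.067 ]
case [0.4596 0.1341 0.108 ]
hinge [ 0.4625 -0.2767  0.2   ]
(array([ 0.431 , -0.3385,  0.1235]), np.float64(0.0015024234143734066))
```

Request:
{"name": "drive_tool", "arguments": {
  "deltas": [
    {"hand": 0, "offset": [0, 0, -4], "angular": [0, 0, 0]},
    {"hand": 0, "offset": [0, 0, -8], "angular": [0, 0, 0]},
    {"hand": 0, "offset": [0, 0, -12], "angular": [0, 0, 0]},
    {"hand": 0, "offset": [0, 0, -14], "angular": [0, 0, 0]},
    {"hand": 0, "offset": [0, 0, -15], "angular": [0, 0, 0]},
    {"hand": 0, "offset": [0, 0, -15], "angular": [0, 0, 0]}
  ]
}}

```text
time: 2.62
tool_pos: [0.4657, -0.1405, 0.1988]
tcp_rot: [-3.141, 0.057, 0.001]
wrist_force: [-3.6, 1.6, 6.0]
width: -0.001
```

Run:
```python
from h import *
import pickle
s=bot.read_state();print(s['tool_pos'],s['wrist_force'])
c=cam('scene');pickle.dump(c,open('d2.pkl','wb'))
a=cv2.resize(c['frame'][120:225,265:375],(560,535),interpolation=cv2.INTER_CUBIC)
cv2.imwrite('pics/s2.png',a)
```

```text
[ 0.46574285 -0.14052548  0.19880525] [-3.56724015  1.58731161  5.97681189]
```

View pics/s2.png

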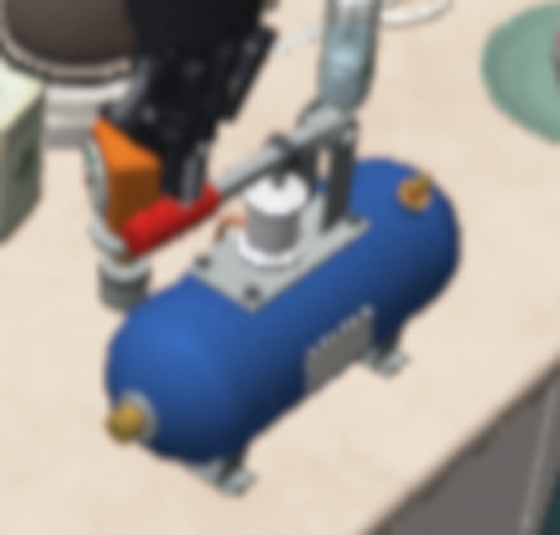

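Request:
{"name": "drive_tool", "arguments": {
  "deltas": [
    {"hand": 0, "offset": [0, 0, -0.5], "angular": [0, 0, 0]},
    {"hand": 0, "offset": [0, 0, -0.8], "angular": [0, 0, 0]},
    {"hand": 0, "offset": [0, 0, -1.0], "angular": [0, 0, 0]},
    {"hand": 0, "offset": [0, 0, -1.0], "angular": [0, 0, 0]}
  ]
}}

```text
time: 3.18
tool_pos: [0.4667, -0.1401, 0.1902]
tcp_rot: [-3.141, 0.056, -0.002]
wrist_force: [-1.2, 4.0, 6.5]
width: -0.004
```

Request:
{"name": "drive_tool", "arguments": {
  "deltas": [
    {"hand": 0, "offset": [0, 0, -0.4], "angular": [0, 0, 0]},
    {"hand": 0, "offset": [0, 0, -0.7], "angular": [0, 0, 0]},
    {"hand": 0, "offset": [0, 0, -0.7], "angular": [0, 0, 0]}
  ]
}}

```text
time: 3.55
tool_pos: [0.467, -0.1399, 0.1833]
tcp_rot: [-3.14, 0.056, -0.003]
wrist_force: [-1.9, 4.0, 7.3]
width: 0.005
```

Request:
{"name": "drive_tool", "arguments": {
  "deltas": [
    {"hand": 0, "offset": [0, 0, -0.4], "angular": [0, 0, 0]},
    {"hand": 0, "offset": [0, 0, -0.7], "angular": [0, 0, 0]},
    {"hand": 0, "offset": [0, 0, -0.7], "angular": [0, 0, 0]}
  ]
}}

```text
time: 3.92
tool_pos: [0.4671, -0.1399, 0.1764]
tcp_rot: [-3.14, 0.056, -0.004]
wrist_force: [-1.0, 4.6, 7.3]
width: -0.001
```

Run:
```python
from h import *
s=bot.read_state();print(s['tool_pos'],s['wrist_force'],s['torque'])
c=cam('scene')
a=cv2.resize(c['frame'][120:225,265:375],(560,535),interpolation=cv2.INTER_CUBIC)
w=cam('wrist')['frame'][130:330,130:390]; w=cv2.resize(w,(240,185))
a[:185,320:560]=w
cv2.imwrite('pics/s3.png',a)
```

```text
[ 0.46708106 -0.13992106  0.17642555] [-0.98580553  4.56327702  7.28206431] [ 0.74840333  0.22727543 -0.04515729]
```

View pics/s3.png

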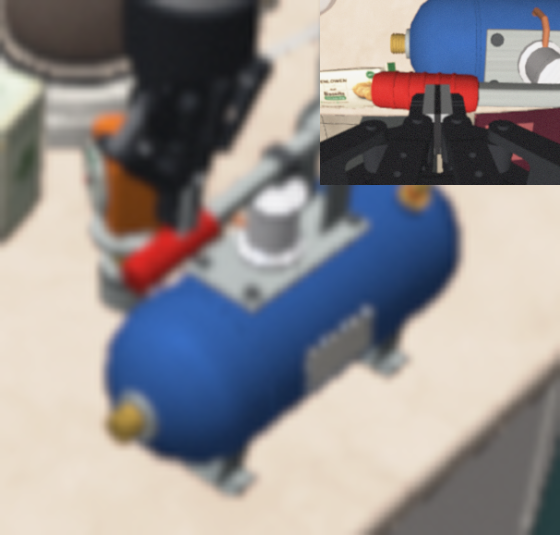

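Run:
```python
from h import *
c=cam('scene')
for p in [(135,268),(212,222),(175,246)]:
    o,d=ray(c,p[0]/5.09+265,p[1]/5.09+120)
    X=o+d*(.466-o[0])/d[0];print(X, np.arctan2(X[2]-.2,X[1]+.275))
h=cv2.cvtColor(c['frame'],cv2.COLOR_BGR2HSV);m=cv2.inRange(h,(0,150,70),(4,255,255));v,u=np.nonzero(m[120:225,265:375]);print(u.min()+265,u.max()+265,v.min()+120,v.max()+120)
```

```text
[ 0.466      -0.10115952  0.19087338] -0.052451830195392984
[ 0.466      -0.17152974  0.18158835] -0.1760983031845758
[ 0.466      -0.13728934  0.18460219] -0.11135027835995946
289 307 162 176
```

Request:
{"name": "drive_tool", "arguments": {
  "deltas": [
    {"hand": 0, "offset": [0, 0, -0.4], "angular": [0, 0, 0]},
    {"hand": 0, "offset": [0, 0, -0.8], "angular": [0, 0, 0]},
    {"hand": 0, "offset": [0, 0, -0.9], "angular": [0, 0, 0]},
    {"hand": 0, "offset": [0, 0, -0.9], "angular": [0, 0, 0]}
  ]
}}

```text
time: 4.58
tool_pos: [0.4671, -0.1402, 0.1677]
tcp_rot: [-3.141, 0.056, -0.004]
wrist_force: [-2.1, 4.3, 8.1]
width: 0.0
```

Run:
```python
from h import *
c=cam('scene')
s=bot.read_state();print(s['tool_pos'],s['wrist_force'],s['torque'])
h=cv2.cvtColor(c['frame'],cv2.COLOR_BGR2HSV);m=cv2.inRange(h,(0,150,70),(4,255,255));v,u=np.nonzero(m[120:225,265:375]);print(u.min()+265,u.max()+265,v.min()+120,v.max()+120)
```

```text
[ 0.46712396 -0.14023924  0.16770579] [-1.32336769  4.00302801  7.08511052] [ 0.5849209   0.37273951 -0.01184441]
289 307 164 178
```

Request:
{"name": "drive_tool", "arguments": {
  "deltas": [
    {"hand": 0, "offset": [0, 0, -0.4], "angular": [0, 0, 0]},
    {"hand": 0, "offset": [0, 0, -0.8], "angular": [0, 0, 0]},
    {"hand": 0, "offset": [0, 0, -0.9], "angular": [0, 0, 0]},
    {"hand": 0, "offset": [0, 0, -0.9], "angular": [0, 0, 0]}
  ]
}}

```text
time: 5.12
tool_pos: [0.4673, -0.1408, 0.1618]
tcp_rot: [3.14, -0.055, 0.005]
wrist_force: [-9.3, 5.3, 23.8]
width: -0.0
```

Run:
```python
from h import *
c=cam('scene')
s=bot.read_state();print(s['tool_pos'],s['wrist_force'],s['torque'])
h=cv2.cvtColor(c['frame'],cv2.COLOR_BGR2HSV);m=cv2.inRange(h,(0,150,70),(4,255,255));v,u=np.nonzero(m[120:225,265:375]);print(u.min()+265,u.max()+265,v.min()+120,v.max()+120)
for th in (.45,0.,-.1,-.2,-.3):
    P=[]
    for r in (.112,.178):
        for a in np.arange(0,6.28,.2):
            y,z=r*np.cos(th),r*np.sin(th); x,n=.012*np.cos(a),.012*np.sin(a)
            Y=y-n*np.sin(th);Z=z+n*np.cos(th)
            P.append(proj(c,[.463+.025*Y+x,-.275+Y,.2+Z]))
    P=np.array(P);print(th,P.min(0),P.max(0))
```

```text
[ 0.46732847 -0.14080628  0.16181391] [-9.01600022  4.95994531 23.49157134] [ 0.74629823  1.56533287 -0.06612265]
289 306 165 179
0.45 [291.90139826 141.45185774] [312.13042957 151.14388037]
0.0 [287.18279376 156.67865905] [308.37225004 174.36855302]
-0.1 [287.22239041 159.6791743 ] [308.27286947 178.59058846]
-0.2 [287.64037307 162.47124098] [308.43955602 182.3841396 ]
-0.3 [288.41843688 165.02767662] [308.85522476 185.73830188]
```

Run:
```python
from h import *
import pickle
w=cam('wrist');s=cam('scene')
def fproj(c,X):
    p=np.array(c['R'])@np.array(X)+c['t'];K=c['mtx'];r=np.arctan2(np.hypot(p[0],p[1]),p[2]);n=np.hypot(p[0],p[1])
    return np.array([K[0,2]+K[0,0]*r*p[0]/n,K[1,2]+K[1,1]*r*p[1]/n])
T=bot.read_state()['tool_pos'];print(T)
print(fproj(w,T),proj(s,T))
a=w['frame'].copy()
for X,col in [(T,(0,255,0)),([.467,-.14,.173],(255,0,0)),([.467,-.14,.185],(255,255,0))]:
    p=fproj(w,X);cv2.circle(a,tuple(int(q*16) for q in p),16,col,1,shift=4)
    p=proj(s,X);cv2.circle(s['frame'],tuple(int(q*16) for q in p),10,col,1,shift=4)
a=cv2.resize(a[120:300,150:360],(560,480),interpolation=cv2.INTER_CUBIC)
b=cv2.resize(s['frame'][140:190,280:310],(240,400),interpolation=cv2.INTER_CUBIC)
im=np.zeros((480,800,3),np.uint8);im[:,:560]=a;im[:400,560:]=b
cv2.imwrite('pics/w4.png',im)
```

```text
[ 0.46733367 -0.14078862  0.16184032]
[256.99955172 221.22530811] [299.44822704 173.33941252]
```

View pics/w4.png

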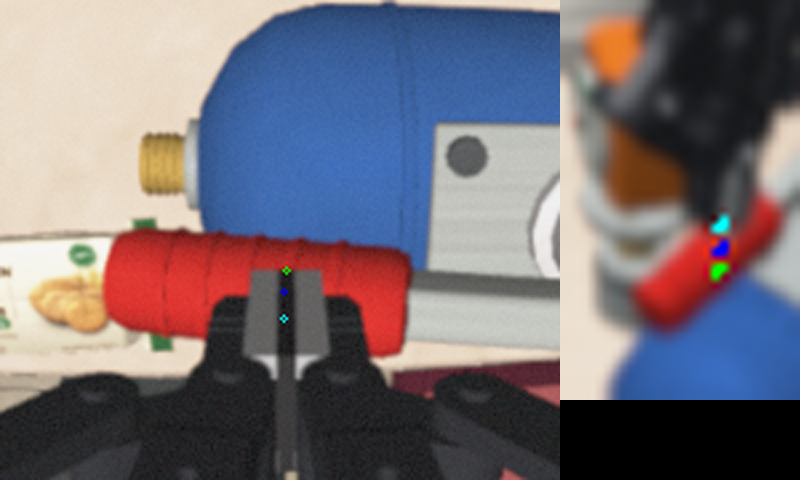

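Request:
{"name": "drive_tool", "arguments": {
  "deltas": [
    {"hand": 0, "offset": [0, 0, 5], "angular": [0, 0, 0]},
    {"hand": 0, "offset": [0, 0, 10], "angular": [0, 0, 0]},
    {"hand": 0, "offset": [0, 0, 15.5], "angular": [0, 0, 0]},
    {"hand": 0, "offset": [0, 0, 15.5], "angular": [0, 0, 0]},
    {"hand": 0, "offset": [0, 0, 15.5], "angular": [0, 0, 0]}
  ]
}}

```text
time: 5.9
tool_pos: [0.4661, -0.1404, 0.3115]
tcp_rot: [3.14, -0.055, 0.001]
wrist_force: [0.4, -0.2, -1.0]
width: -0.004
```

Run:
```python
from h import *
c=cam('scene')
s=bot.read_state();print(s['tool_pos'],s['wrist_force'])
h=cv2.cvtColor(c['frame'],cv2.COLOR_BGR2HSV);m=cv2.inRange(h,(0,150,70),(4,255,255));v,u=np.nonzero(m[120:225,265:375]);print(u.min()+265,u.max()+265,v.min()+120,v.max()+120)
```

```text
[ 0.46554874 -0.1399998   0.3102044 ] [ 0.63902979  0.00125528 -0.13214705]
294 310 143 150
```

Lever is back at its rest (red rows 143–150 as at the start). Second stroke.

Request:
{"name": "drive_tool", "arguments": {
  "deltas": [
    {"hand": 0, "offset": [0, 0, -5], "angular": [0, 0, 0]},
    {"hand": 0, "offset": [0, 0, -10], "angular": [0, 0, 0]},
    {"hand": 0, "offset": [0, 0, -13], "angular": [0, 0, 0]},
    {"hand": 0, "offset": [0, 0, -14.5], "angular": [0, 0, 0]},
    {"hand": 0, "offset": [0, 0, -15.5], "angular": [0, 0, 0]},
    {"hand": 0, "offset": [0, 0, -15.5], "angular": [0, 0, 0]},
    {"hand": 0, "offset": [0, 0, -15.5], "angular": [0, 0, 0]}
  ]
}}

```text
time: 6.82
tool_pos: [0.4651, -0.139, 0.1607]
tcp_rot: [-3.14, 0.054, 0.004]
wrist_force: [-14.6, 6.5, 34.0]
width: 0.0
```

Run:
```python
from h import *
c=cam('scene')
s=bot.read_state();print(s['tool_pos'],s['wrist_force'])
h=cv2.cvtColor(c['frame'],cv2.COLOR_BGR2HSV);m=cv2.inRange(h,(0,150,70),(4,255,255));v,u=np.nonzero(m[120:225,265:375]);print(u.min()+265,u.max()+265,v.min()+120,v.max()+120)
```

```text
[ 0.46510613 -0.13903163  0.16062813] [-14.68827606   7.07852057  35.60559925]
290 306 165 179
```

Request:
{"name": "drive_tool", "arguments": {
  "deltas": [
    {"hand": 0, "offset": [0, 0, 5], "angular": [0, 0, 0]},
    {"hand": 0, "offset": [0, 0, 10], "angular": [0, 0, 0]},
    {"hand": 0, "offset": [0, 0, 15.5], "angular": [0, 0, 0]},
    {"hand": 0, "offset": [0, 0, 15.5], "angular": [0, 0, 0]},
    {"hand": 0, "offset": [0, 0, 15.5], "angular": [0, 0, 0]}
  ]
}}

```text
time: 7.5
tool_pos: [0.4654, -0.1394, 0.3093]
tcp_rot: [-3.14, 0.054, 0.005]
wrist_force: [0.2, 0.8, 0.1]
width: 0.003
```

```bash
cat > lev.py <<'E'
from h import *
c=cam('scene')
s=bot.read_state();print(s['time'],s['tool_pos'],s['tcp_rot'],s['wrist_force'])
h=cv2.cvtColor(c['frame'],cv2.COLOR_BGR2HSV);m=cv2.inRange(h,(0,150,70),(4,255,255));v,u=np.nonzero(m[120:225,265:375]);print(u.min()+265,u.max()+265,v.min()+120,v.max()+120)
E
python3 lev.py
```

```text
7.55 [ 0.46499866 -0.13926229  0.30848836] [-3.13975484  0.05375745  0.00719645] [-0.04163153  0.68809595 -1.60624037]
294 310 143 150
```

Request:
{"name": "drive_tool", "arguments": {
  "deltas": [
    {"hand": 0, "offset": [0, 0, -5], "angular": [0, 0, 0]},
    {"hand": 0, "offset": [0, 0, -10], "angular": [0, 0, 0]},
    {"hand": 0, "offset": [0, 0, -13], "angular": [0, 0, 0]},
    {"hand": 0, "offset": [0, 0, -14.5], "angular": [0, 0, 0]},
    {"hand": 0, "offset": [0, 0, -15.3], "angular": [0, 0, 0]},
    {"hand": 0, "offset": [0, 0, -15.3], "angular": [0, 0, 0]},
    {"hand": 0, "offset": [0, 0, -15.3], "angular": [0, 0, 0]}
  ]
}}

```text
time: 8.43
tool_pos: [0.4647, -0.1385, 0.1609]
tcp_rot: [-3.139, 0.053, 0.006]
wrist_force: [-12.7, 4.8, 29.4]
width: -0.0
```

```bash
python3 lev.py
```

```text
8.475 [ 0.46471284 -0.13853159  0.16091971] [-3.13917126  0.05347652  0.00580235] [-12.44477439   5.87994942  29.56407474]
290 306 165 179
```

Request:
{"name": "drive_tool", "arguments": {
  "deltas": [
    {"hand": 0, "offset": [0, 0, 5], "angular": [0, 0, 0]},
    {"hand": 0, "offset": [0, 0, 10], "angular": [0, 0, 0]},
    {"hand": 0, "offset": [0, 0, 16], "angular": [0, 0, 0]},
    {"hand": 0, "offset": [0, 0, 18], "angular": [0, 0, 0]},
    {"hand": 0, "offset": [0, 0, 18], "angular": [0, 0, 0]}
  ]
}}

```text
time: 9.1
tool_pos: [0.4665, -0.1396, 0.3379]
tcp_rot: [-3.141, 0.053, 0.0]
wrist_force: [-0.1, -0.1, -1.0]
width: -0.001
```

```bash
python3 lev.py
```

```text
9.15 [ 0.46563844 -0.13933925  0.33604497] [-3.140111    0.05357919  0.00495179] [-0.73077213 -0.47967333 -1.05304176]
294 310 143 150
```

Request:
{"name": "drive_tool", "arguments": {
  "deltas": [
    {"hand": 1, "offset": [-0.2, 5.5, 0], "angular": [0, 0, 6]},
    {"hand": 1, "offset": [-0.4, 11, 0], "angular": [0, 0, 13]},
    {"hand": 1, "offset": [-0.6, 17, -2], "angular": [0, 0, 21]},
    {"hand": 1, "offset": [-0.8, 22, -5], "angular": [0, 0, 30]},
    {"hand": 1, "offset": [-1, 28, -8], "angular": [0, 0, 39]},
    {"hand": 1, "offset": [-1, 28, -8], "angular": [0, 0, 39]},
    {"hand": 1, "offset": [-1, 28, -8], "angular": [0, 0, 39]},
    {"hand": 1, "offset": [-1, 28, -8], "angular": [0, 0, 39]}
  ]
}}

```text
time: 10.15
tool_pos: [0.4567, 0.1392, 0.2582]
tcp_rot: [2.979, 0.995, -0.001]
wrist_force: [0.2, -0.5, -0.1]
width: 1.004
```

Run:
```python
from h import *
import pickle
s=bot.read_state();print(s['tool_pos'],s['tcp_rot'],s['width'])
D={n:cam(n) for n in ('wrist','top')};pickle.dump(D,open('d5.pkl','wb'));w=D['wrist']
h=cv2.cvtColor(w['frame'],cv2.COLOR_BGR2HSV);m=cv2.inRange(h,(4,150,110),(16,255,255))
k,l,st,ce=cv2.connectedComponentsWithStats(m)
for i in range(1,k):
    if st[i,4]>100: print(st[i],ce[i])
cv2.imwrite('pics/w5.png',cv2.resize(w['frame'],(800,600)))
```

```text
[0.45665105 0.13922904 0.2582471 ] [ 2.97934789e+00  9.94910168e-01 -5.71407476e-04] 1.0037927353804044
[235 144  37  30 996] [253.09437751 158.79016064]
[480 231  32  37 409] [500.2200489  251.34229829]
```

View pics/w5.png

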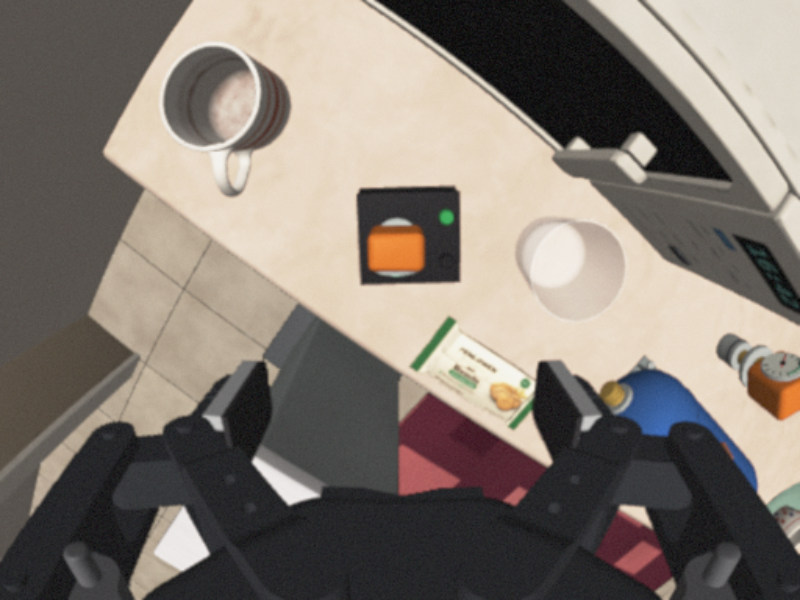

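Run:
```python
from h import *
import pickle
D=pickle.load(open('d5.pkl','rb'));w=D['wrist'];k=1/1.5625
C=[(370,236),(424,234),(425,272),(371,274)]
P=np.array([fplane(w,u*k,v*k,.108) for u,v in C]);print(P,P.mean(0),[np.linalg.norm(P[i]-P[i-1]) for i in range(4)])
y=P[1]+P[2]-P[0]-P[3];print(np.degrees(np.arctan2(y[1],y[0])))
Q=np.array([fplane(w,u*k,v*k,.05) for u,v in [(358,188),(460,187),(460,282),(362,284)]]);print(Q.mean(0),[np.linalg.norm(Q[i]-Q[i-1]) for i in range(4)])
y=Q[1]+Q[2]-Q[0]-Q[3];y/=np.linalg.norm(y);print(np.degrees(np.arctan2(y[1],y[0])),'bore',Q.mean(0)-.01*y)
```

```text
[[0.4577 0.1666 0.108 ]
 [0.4811 0.1377 0.108 ]
 [0.4601 0.1207 0.108 ]
 [0.4362 0.1501 0.108 ]] [0.458775 0.143775 0.108   ] [np.float64(0.02710166046573531), np.float64(0.03718561549846932), np.float64(0.0270185121722126), np.float64(0.037888916585196816)]
-50.94686305397349
[0.467175 0.137775 0.05    ] [np.float64(0.07996305396869229), np.float64(0.08192685762312624), np.float64(0.07922783601739984), np.float64(0.08211972966346148)]
-52.131142929237036 bore [0.46103644 0.14566918 0.05      ]
```

Request:
{"name": "drive_tool", "arguments": {
  "deltas": [
    {"hand": 1, "offset": [0.15, 0.5, -5], "angular": [0, 0, 1.5]},
    {"hand": 1, "offset": [0.15, 0.5, -10], "angular": [0, 0, 1.5]},
    {"hand": 1, "offset": [0.15, 0.5, -15], "angular": [0, 0, 1.5]},
    {"hand": 1, "offset": [0.15, 0.5, -18], "angular": [0, 0, 1.5]},
    {"hand": 1, "offset": [0.15, 0.5, -19.3], "angular": [0, 0, 1.5]},
    {"hand": 1, "offset": [0.15, 0.5, -19.3], "angular": [0, 0, 1.5]}
  ]
}}

```text
time: 11.0
tool_pos: [0.4582, 0.1448, 0.0654]
tcp_rot: [2.966, 1.035, -0.001]
wrist_force: [0.7, -0.2, 0.2]
width: 1.0
```

Request:
{"name": "drive_tool", "arguments": {
  "deltas": [
    {"hand": 0.3, "offset": [0, 0, 0], "angular": [0, 0, 0]},
    {"hand": 0.3, "offset": [0, 0, 0], "angular": [0, 0, 0]},
    {"hand": 0.2, "offset": [0, 0, 0], "angular": [0, 0, 0]},
    {"hand": 0, "offset": [0, 0, 0], "angular": [0, 0, 0]},
    {"hand": 0, "offset": [0, 0, 0], "angular": [0, 0, 0]},
    {"hand": 0, "offset": [0, 0, 0], "angular": [0, 0, 0]}
  ],
  "force": 50
}}

```text
time: 11.75
tool_pos: [0.4591, 0.1459, 0.0669]
tcp_rot: [2.965, 1.037, 0.004]
wrist_force: [-0.9, 0.1, 5.5]
width: 0.456
```

Request:
{"name": "drive_tool", "arguments": {
  "deltas": [
    {"hand": 0, "offset": [0, 0, 1], "angular": [0, 0, 0]},
    {"hand": 0, "offset": [0, 0, 3], "angular": [0, 0, 0]},
    {"hand": 0, "offset": [0, 0, 6], "angular": [0, 0, 0]},
    {"hand": 0, "offset": [0, 0, 11], "angular": [0, 0, 0]},
    {"hand": 0, "offset": [0, 0, 16], "angular": [0, 0, 0]},
    {"hand": 0, "offset": [0, 0, 20], "angular": [0, 0, 0]},
    {"hand": 0, "offset": [0, 0, 20], "angular": [0, 0, 0]}
  ]
}}

```text
time: 12.62
tool_pos: [0.4601, 0.1461, 0.2697]
tcp_rot: [2.965, 1.037, 0.013]
wrist_force: [0.4, 0.0, -3.0]
width: 0.457
```

Run:
```python
from h import *
import pickle
s=bot.read_state();print(s['tool_pos'],s['tcp_rot'],s['width'],s['wrist_force'])
D={n:cam(n) for n in ('wrist','top','scene')};pickle.dump(D,open('d6.pkl','wb'));w=D['wrist']
p=proj(D['scene'],s['tool_pos']).astype(int);print(p)
a=cv2.resize(w['frame'][100:340,130:390],(430,397));
b=cv2.resize(D['scene']['frame'][p[1]-40:p[1]+50,p[0]-40:p[0]+40],(360,405),interpolation=cv2.INTER_CUBIC)
im=np.zeros((405,790,3),np.uint8);im[:397,:430]=a;im[:,430:]=b
cv2.imwrite('pics/g6.png',im)
```

```text
[0.46014089 0.14606491 0.26969091] [2.96476274 1.03705621 0.01251819] 0.4574348388682027 [ 0.38608239  0.0384215  -2.98541286]
[230 197]
```

View pics/g6.png

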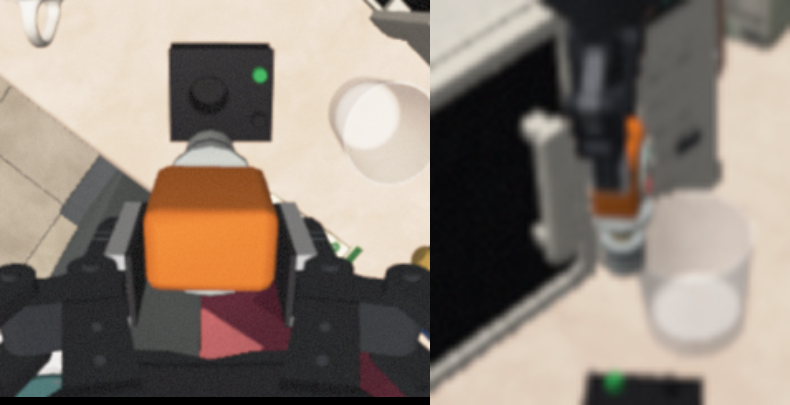

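Run:
```python
from h import *
import pickle
A=pickle.load(open('d0.pkl','rb'));B=pickle.load(open('d1.pkl','rb'));G=pickle.load(open('d6.pkl','rb'))
def crop(im,u,v,hw,s): # center, half
    return cv2.resize(im[v-hw:v+hw,u-hw:u+hw],(s,s),interpolation=cv2.INTER_CUBIC)
im=np.zeros((600,800,3),np.uint8)
im[:400,:400]=crop(A['scene']['frame'],346,157,10,400)
im[:400,400:]=crop(B['wrist']['frame'],395,178,16,400)
im[400:,:200]=crop(A['top']['frame'],359,204,10,200)
im[400:,200:400]=crop(G['scene']['frame'],232,212,12,200)
im[400:,400:600]=crop(G['top']['frame'],*proj(G['top'],[.459,.145,.22]).astype(int),15,200)
cv2.imwrite('pics/v.png',im)
for X in [(.423,-.338,.142),(.425,-.340,.142),(.428,-.336,.142)]: print(X,proj(A['scene'],X),proj(A['top'],X))
print(proj(G['scene'],[.459,.145,.2127]),proj(G['top'],[.459,.145,.22]))
```

```text
(0.423, -0.338, 0.142) [349.42313459 154.19164267] [360.75322404 205.75079645]
(0.425, -0.34, 0.142) [349.27706622 153.63568828] [361.32476314 205.13792248]
(0.428, -0.336, 0.142) [347.77244904 153.81915776] [360.07668475 204.27707048]
[232.50160198 213.31731987] [213.36245846 197.50038632]
```

View pics/v.png

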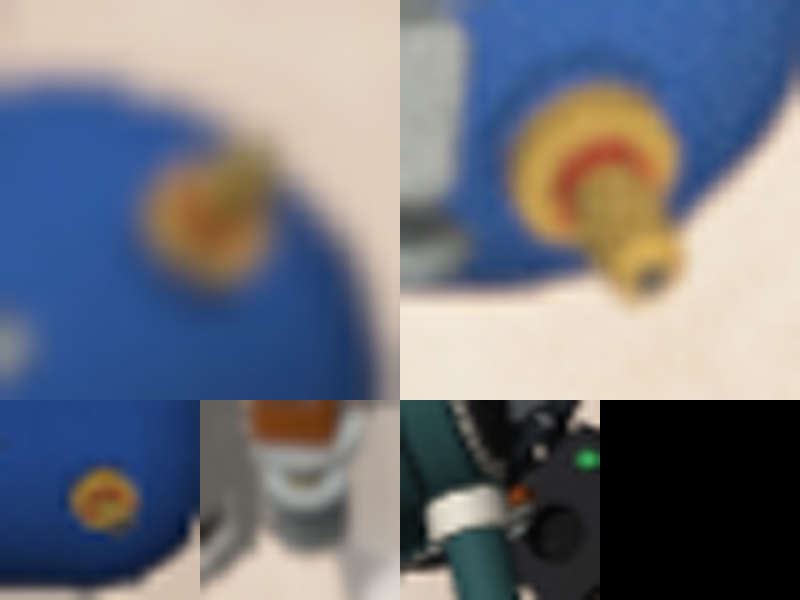

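Run:
```python
from h import *
import pickle
A=pickle.load(open('d0.pkl','rb'));B=pickle.load(open('d1.pkl','rb'))
s=ray(A['scene'],348.4,154.4);t=ray(A['top'],360.6,206.1);w=fray(B['wrist'],398.4,183.3)
print(tri2(*s,*t),tri2(*s,*w),tri2(*t,*w))
for n,(o,d) in zip('stw',(s,t,w)): print(n,o+d*(.142-o[2])/d[2])
# collar base center
print(tri2(*ray(A['scene'],336+205/20-.5,147+222/20-.5),*fray(B['wrist'],379+(595-400)/12.5-.5,162+163/12.5-.5)))
```

```text
(array([ 0.4234, -0.3363,  0.142 ]), np.float64(0.0038218157227572244)) (array([ 0.4255, -0.3368,  0.1408]), np.float64(0.000763406222953844)) (array([ 0.4227, -0.3403,  0.1335]), np.float64(0.0016284363125911262))
s [ 0.42478913 -0.33493698  0.142     ]
t [ 0.42184471 -0.33743296  0.142     ]
w [ 0.42567992 -0.33651071  0.142     ]
(array([ 0.4338, -0.3374,  0.1227]), np.float64(0.0010626655303741332))
```

Request:
{"name": "drive_tool", "arguments": {
  "deltas": [
    {"hand": 0, "offset": [-1, -1, 5], "angular": [0, 0, 0]},
    {"hand": 0, "offset": [-2, -5, 9], "angular": [0, 0, -4]},
    {"hand": 0, "offset": [-3, -10, 12], "angular": [0, 0, -9]},
    {"hand": 0, "offset": [-4, -15.5, 13], "angular": [0, 0, -14]},
    {"hand": 0, "offset": [-5, -21, 13], "angular": [0, 0, -20]},
    {"hand": 0, "offset": [-6, -27, 13], "angular": [0, 0, -26]},
    {"hand": 0, "offset": [-6.5, -33, 13], "angular": [0, 0, -32]},
    {"hand": 0, "offset": [-7, -38, 13], "angular": [0, 0, -37]}
  ]
}}

```text
time: 13.78
tool_pos: [0.3865, -0.2362, 0.3924]
tcp_rot: [-3.139, -0.036, 0.006]
wrist_force: [1.1, 1.2, -1.5]
width: 0.455
```

Request:
{"name": "drive_tool", "arguments": {
  "deltas": [
    {"hand": 0, "offset": [-0.5, -4, 0], "angular": [0, 0, -1.5]},
    {"hand": 0, "offset": [-0.8, -8, 0], "angular": [0, 0, -3.5]},
    {"hand": 0, "offset": [-1, -10, 0], "angular": [0, 0, -3.5]},
    {"hand": 0, "offset": [-1, -10, 0], "angular": [0, 0, -3.5]}
  ]
}}

```text
time: 14.28
tool_pos: [0.3773, -0.3348, 0.393]
tcp_rot: [-3.138, 0.055, 0.005]
wrist_force: [0.1, -0.0, -2.8]
width: 0.453
```

Request:
{"name": "drive_tool", "arguments": {
  "deltas": [
    {"hand": 0, "offset": [0, 0, -2], "angular": [0, -6, 0]},
    {"hand": 0, "offset": [0, 0, -5], "angular": [0, -12, 0]},
    {"hand": 0, "offset": [0, 0, -8], "angular": [0, -18, 0]},
    {"hand": 0, "offset": [0, 0, -10], "angular": [0, -24, 0]},
    {"hand": 0, "offset": [0, 0, -12], "angular": [0, -24, 0]},
    {"hand": 0, "offset": [0, 0, -12], "angular": [0, -24, 0]}
  ]
}}

```text
time: 15.02
tool_pos: [0.3775, -0.3327, 0.2732]
tcp_rot: [-3.063, 0.052, -0.646]
wrist_force: [0.2, 0.5, -2.2]
width: 0.453
```

```bash
cat > st.py <<'E'
from h import *
from scipy.spatial.transform import Rotation as Ro
s=bot.read_state();R=Ro.from_rotvec(s['tcp_rot']).as_matrix();T=s['tool_pos']
u=np.array([-.407,.015,.913]);tip=np.array([.4252,-.3366,.142])
print(s['time'],np.round(T,4),'z',np.round(R[:,2],3),'y',np.round(R[:,1],3),'ang',np.arccos(-R[:,2]@u))
m=T+.057*R[:,2];d=m-tip;print('mouth above tip',d@u,'lateral',np.round(d-u*(d@u),4),'F',np.round(s['wrist_force'],1),s['wrist_force']@u,'w',s['width'])
E
python3 st.py; python3 -c "
from h import *;print(np.round(bot.read_state()['q'],2))"
```

```text
15.025 [ 0.3775 -0.3327  0.2732] z [ 0.404  0.004 -0.915] y [-0.03  -0.999 -0.017] ang 0.030321874470086368
mouth above tip 0.08230574609898879 lateral [0.0088 0.0028 0.0039] F [ 0.2  0.5 -2.2] -2.0931549255392325 w 0.45336467239401557
[-1.03 -0.29  2.09  0.39  1.15  0.44]
```

Request:
{"name": "drive_tool", "arguments": {
  "deltas": [
    {"hand": 0, "offset": [-0.3, -0.3, -1.5], "angular": [-0.8, 0, 0]},
    {"hand": 0, "offset": [0.4, -0.4, -3.3], "angular": [-0.8, 0, 0]},
    {"hand": 0, "offset": [1.1, -0.4, -5], "angular": [-0.8, 0, 0]},
    {"hand": 0, "offset": [1.1, -0.4, -5], "angular": [-0.8, 0, 0]},
    {"hand": 0, "offset": [1.1, -0.4, -5], "angular": [-0.8, 0, 0]}
  ]
}}

```text
time: 15.65
tool_pos: [0.3896, -0.3389, 0.2263]
tcp_rot: [3.065, -0.046, 0.653]
wrist_force: [-1.1, 0.1, -1.6]
width: 0.456
```

```bash
python3 st.py
python3 - <<'E'
from h import *
import pickle
D={n:cam(n) for n in ('wrist','scene')};pickle.dump(D,open('d7.pkl','wb'))
w=cv2.resize(D['wrist']['frame'][100:330,150:370],(480,502),interpolation=cv2.INTER_CUBIC)
s=cv2.resize(D['scene']['frame'][115:175,325:365],(320,480),interpolation=cv2.INTER_CUBIC)
im=np.zeros((502,800,3),np.uint8);im[:,:480]=w;im[:480,480:]=s;cv2.imwrite('pics/a7.png',im)
E
```

```text
15.65 [ 0.3896 -0.3389  0.2263] z [ 0.407 -0.013 -0.913] y [-0.03  -1.     0.001] ang 0.023653878670329608
mouth above tip 0.03448552243365419 lateral [ 0.0016 -0.0036  0.0008] F [-1.1  0.1 -1.6] -0.9974709330821976 w 0.4557804870369029
```

View pics/a7.png

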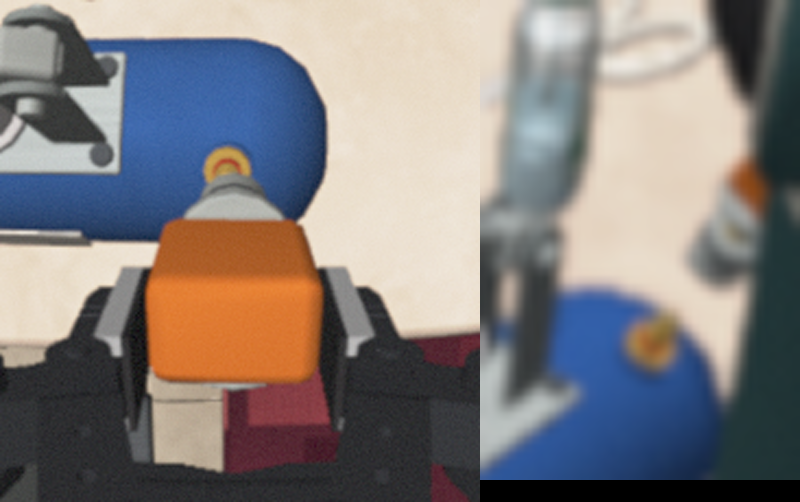

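Run:
```python
from h import *
import pickle
D=pickle.load(open('d7.pkl','rb'));s=D['scene'];w=D['wrist']
T=np.array([.3896,-.3389,.2263]);z=np.array([.407,-.013,-.913]);xt=np.array([.913,-.03,.407])
for L in (.052,.057,.062):
  for dx in (-.004,0,.004): print(L,dx,proj(s,T+L*z+dx*xt))
tip=np.array([.4252,-.3366,.142]);print('tip',proj(s,tip))
def fproj(c,X):
    p=np.array(c['R'])@np.array(X)+c['t'];K=c['mtx'];n=np.hypot(p[0],p[1]);r=np.arctan2(n,p[2])
    return np.array([K[0,2]+K[0,0]*r*p[0]/n,K[1,2]+K[1,1]*r*p[1]/n])
f=lambda X:np.round((fproj(w,X)-[150,100])*2.18,0)
# rims: near edge of mouth (+xt), case top edges, collar centre
print('mouth +x rim',f(T+.057*z+.0125*xt),'case top centre +/-x',f(T-.041*z+.014*xt),f(T-.041*z-.014*xt),'collar',f(tip-.019*np.array([-.407,.015,.913])))
```

```text
0.052 -0.004 [355.17771824 147.35657748]
0.052 0 [354.30049563 146.44178024]
0.052 0.004 [353.42416696 145.52791521]
0.057 -0.004 [354.47157248 148.22557676]
0.057 0 [353.59715843 147.31289226]
0.057 0.004 [352.72363295 146.40113523]
0.062 -0.004 [353.76936144 149.08973388]
0.062 0 [352.89773831 148.17915281]
0.062 0.004 [352.02699845 147.26949449]
tip [348.60076345 154.10330362]
mouth +x rim [233. 168.] case top centre +/-x [233. 279.] [233. 390.] collar [225. 169.]
```

Request:
{"name": "drive_tool", "arguments": {
  "deltas": [
    {"hand": 0, "offset": [-0.1, 0.35, -0.2], "angular": [0, 0, 0]},
    {"hand": 0, "offset": [0.25, 0.35, -1], "angular": [0, 0, 0]},
    {"hand": 0, "offset": [0.65, 0.3, -1.9], "angular": [0, 0, 0]},
    {"hand": 0, "offset": [1.05, 0.3, -2.8], "angular": [0, 0, 0]},
    {"hand": 0, "offset": [1.25, 0.3, -3.25], "angular": [0, 0, 0]},
    {"hand": 0, "offset": [1.25, 0.3, -3.25], "angular": [0, 0, 0]}
  ]
}}

```text
time: 16.5
tool_pos: [0.4014, -0.3351, 0.192]
tcp_rot: [3.068, -0.047, 0.651]
wrist_force: [-0.1, 0.1, -1.7]
width: 0.454
```

```bash
python3 st.py
```

```text
16.5 [ 0.4014 -0.3351  0.192 ] z [ 0.406 -0.012 -0.914] y [-0.031 -1.    -0.001] ang 0.02389365854697718
mouth above tip -0.0015843511807861596 lateral [-0.0013  0.0008 -0.0006] F [-0.1  0.1 -1.7] -1.4995565098121462 w 0.45431426166863687
```

Request:
{"name": "drive_tool", "arguments": {
  "deltas": [
    {"hand": 0, "offset": [0.2, 0, -0.15], "angular": [0, 0, 0]},
    {"hand": 0, "offset": [0.3, 0, -0.35], "angular": [0, 0, 0]},
    {"hand": 0, "offset": [0.35, 0, -0.5], "angular": [0, 0, 0]},
    {"hand": 0, "offset": [0.35, 0, -0.5], "angular": [0, 0, 0]}
  ]
}}

```text
time: 17.0
tool_pos: [0.4049, -0.3355, 0.1878]
tcp_rot: [3.066, -0.048, 0.652]
wrist_force: [-0.1, -0.3, -2.6]
width: 0.462
```

```bash
python3 st.py
```

```text
17.0 [ 0.4049 -0.3355  0.1878] z [ 0.407 -0.013 -0.914] y [-0.031 -1.    -0.   ] ang 0.023729343353516723
mouth above tip -0.0069135666011657364 lateral [0.     0.0005 0.    ] F [-0.1 -0.3 -2.6] -2.3103290426478185 w 0.46248944232633077
```

Request:
{"name": "drive_tool", "arguments": {
  "deltas": [
    {"hand": 0, "offset": [0.1, 0, -0.2], "angular": [0, 0, 0]},
    {"hand": 0, "offset": [0.2, 0, -0.45], "angular": [0, 0, 0]},
    {"hand": 0, "offset": [0.2, 0, -0.45], "angular": [0, 0, 0]},
    {"hand": 0, "offset": [0.2, 0, -0.45], "angular": [0, 0, 0]}
  ]
}}

```text
time: 17.5
tool_pos: [0.4071, -0.3358, 0.1838]
tcp_rot: [3.066, -0.047, 0.653]
wrist_force: [-1.3, 0.6, 1.2]
width: 0.459
```

```bash
python3 st.py
```

```text
17.5 [ 0.4071 -0.3358  0.1838] z [ 0.407 -0.013 -0.913] y [-0.031 -1.     0.001] ang 0.023674628268807743
mouth above tip -0.011459337769895429 lateral [0.0004 0.0002 0.0002] F [-1.3  0.6  1.2] 1.6174832651997015 w 0.45876021915899884
```

Request:
{"name": "drive_tool", "arguments": {
  "deltas": [
    {"hand": 0, "offset": [0.05, 0, -0.1], "angular": [0, 0, 0]},
    {"hand": 0, "offset": [0.08, 0, -0.2], "angular": [0, 0, 0]},
    {"hand": 0, "offset": [0.08, 0, -0.2], "angular": [0, 0, 0]},
    {"hand": 0, "offset": [0.08, 0, -0.2], "angular": [0, 0, 0]}
  ]
}}

```text
time: 18.0
tool_pos: [0.4079, -0.3358, 0.1817]
tcp_rot: [3.066, -0.048, 0.653]
wrist_force: [-2.0, -1.2, 2.9]
width: 0.456
```

```bash
python3 st.py
python3 - <<'E'
from h import *
D={n:cam(n) for n in ('wrist','scene')}
F=np.mean([bot.read_state()['wrist_force'] for _ in range(3)],0);print(F)
w=cv2.resize(D['wrist']['frame'][100:330,150:370],(480,502),interpolation=cv2.INTER_CUBIC)
s=cv2.resize(D['scene']['frame'][125:185,325:365],(320,480),interpolation=cv2.INTER_CUBIC)
im=np.zeros((502,800,3),np.uint8);im[:,:480]=w;im[:480,480:]=s;cv2.imwrite('pics/a8.png',im)
E
python3 st.py; python3 lev.py
```

```text
18.0 [ 0.4079 -0.3358  0.1817] z [ 0.407 -0.013 -0.913] y [-0.031 -1.     0.001] ang 0.023671621162492055
mouth above tip -0.013681417473250673 lateral [0.0003 0.0003 0.0001] F [-2.  -1.2  2.9] 3.4532770808867768 w 0.45608845580401103
[-1.43023016 -0.93225897  2.16189069]
18.1 [ 0.4079 -0.3358  0.1817] z [ 0.407 -0.013 -0.913] y [-0.031 -1.     0.001] ang 0.023668560234573154
mouth above tip -0.013685476347497347 lateral [0.0003 0.0003 0.0001] F [-1.4 -0.9  2.2] 2.541925993729362 w 0.4565759557905004
18.15 [ 0.40788179 -0.33576846  0.1816611 ] [ 3.06548013 -0.04762354  0.65258452] [-1.80245177  0.7885992   2.36360658]
294 310 143 150
```

View pics/a8.png

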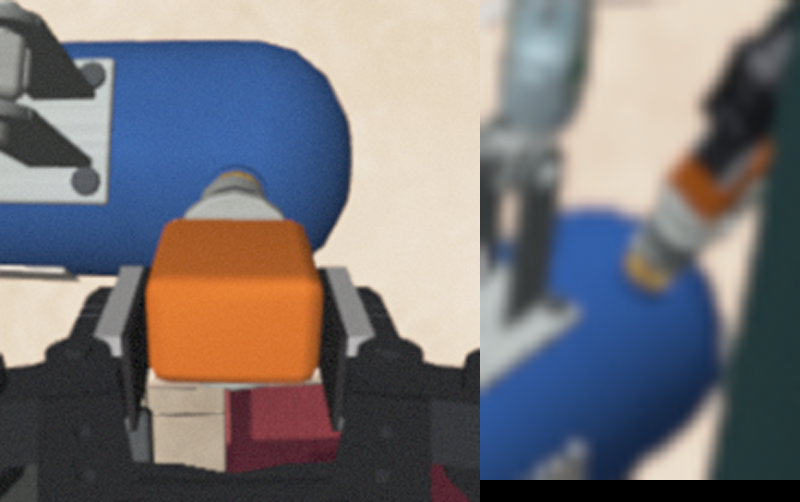

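Request:
{"name": "drive_tool", "arguments": {
  "deltas": [
    {"hand": 0, "offset": [0.03, 0, -0.08], "angular": [0, 0, 0]},
    {"hand": 0, "offset": [0.03, 0, -0.08], "angular": [0, 0, 0]},
    {"hand": 0, "offset": [0.03, 0, -0.08], "angular": [0, 0, 0]},
    {"hand": 0, "offset": [0.03, 0, -0.08], "angular": [0, 0, 0]},
    {"hand": 0, "offset": [0.03, 0, -0.08], "angular": [0, 0, 0]},
    {"hand": 0, "offset": [0.03, 0, -0.08], "angular": [0, 0, 0]}
  ]
}}

```text
time: 18.9
tool_pos: [0.4082, -0.3358, 0.1808]
tcp_rot: [3.066, -0.048, 0.652]
wrist_force: [-2.2, -0.5, 3.8]
width: 0.454
```

```bash
python3 - <<'E'
from h import *
u=np.array([-.407,.015,.913]);f=[]
for i in range(8):
    cam('wrist');s=bot.read_state();f.append([s['wrist_force']@u,*s['tool_pos']])
f=np.array(f);print(f.mean(0),f.std(0))
E
python3 st.py
```

```text
[ 3.58798734  0.40812443 -0.33575267  0.18073483] [3.64951788e-01 6.30558952e-06 1.10281046e-05 1.30463128e-05]
19.3 [ 0.4081 -0.3358  0.1807] z [ 0.407 -0.013 -0.913] y [-0.031 -1.     0.   ] ang 0.023675916052617027
mouth above tip -0.014656750751755241 lateral [0.0001 0.0003 0.    ] F [-1.8 -0.8  2.9] 3.355900462076665 w 0.45927054727017835
```

```bash
python3 -c "
from h import *
print(bot.finish_job())"
```

```text
the job is handed in; nothing more can be done
None
```

I pumped the lever three full strokes, and the small gauge is now pressed on the air valve and held there. The job was handed in at about 19.3 s and gave no verdict.

**Pumping:** All three strokes hit the stop, at about 23–35 N. After each one, the scene camera showed the red grip back where it started. On the first stroke the hand went about 20 mm deeper than I had worked out, probably because the fingers gave way. I confirmed the lever was fully down from the force jump and the picture.

**Gauge on the valve:**

| Check | Last reading | Allowed |
|---|---|---|
| Tilt between gauge and stem | about 0.02 rad | 0.13 rad |
| Sideways offset at the tip | under 1 mm | seat within 6 mm |
| Chuck pushed in | about 4.7 mm | 2–9 mm |
| Push on the valve | about 5.5 N | 1.5–15 N |

These come from the arm's reported pose, the valve position measured in the camera pictures and the wrist force; none was read directly. The push-in from geometry (about 4.7 mm) and from the spring force agree. The arm's position held steady to within 0.02 mm over 0.4 s.

**Checks that disagreed:** the gauge's length below the fingers came out as 57 mm from the stand but about 54 mm from the pictures, so I set the final press by force.

I kept the arm away from the mug, tumbler and biscuit, but did not measure their positions again at the end.

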